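Snap the back onto a silver pendant with the bench pliers

ROBOT

A 6-joint arm with a two-finger parallel gripper is mounted at the origin on the work surface. World frame = base frame: x ahead of the robot, y to its left, z up, the work surface at z = 0. Lengths are in m, angles in rad, forces in N, time in s.
With the tool pointing down it reaches from about 0.35 to 0.875 m from the base axis. Payload 4.2 kg.
Tool frame: the origin (TCP) lies on the centre line of the jaws, within the pads' length; the fingertips stand 14 mm ahead of it and the grasp point (between the pads) lies 5 mm behind it (env.nose_length is the distance from the TCP to the fingertips, in m); z points along the fingers, y is the line along which they close (so a half turn about z gives the same grasp; the last joint's range is limited). The gripper opens to 87 mm and grips with 3 to 60 N. Pads are 19 mm wide; open, the fingers measure 117 mm over their backs; the gripper's body (75 mm by 190 mm) begins 51 mm behind the grasp point.
Start: joints at [-1.066, 0.385, 0.008, 0, -1.194, -0.259], TCP at [0.152, -0.606, 0.237] pointing down, gripper open.
Joint ranges: [-3.14, 3.14], [-1.21, 2.06], [-1.07, 1.41], [-3.16, 2.05], [-2.99, -0.16], [-3.1, 3.1]. Speed limits (rad/s): [2.79, 2.79, 3.14, 3.14, 3.14, 3.14].

INTERFACE

Orientations are given as [roll, pitch, yaw] about the fixed x, y, z axes, in that order (R = Rz(yaw) Ry(pitch) Rx(roll)).
In Python, from bench import env, optics, job gives the robot as it stands.
- The arm moves only by the shell command python3 -m inch 'ROWS'. ROWS is JSON, a list of rows, each a list of 3 entries, a list of its own where there are three numbers: the opening, from 0 (shut) to 1 (fully open), then the shift along the tool's x, y, z in units of 0.12 m (1.0 is 0.12 m), then the turn, a rotation vector about the tool's x, y, z in units of pi/2 rad (1.0 is pi/2 rad). A call has 1 to 10 rows; each row shifts and turns the commanded pose from where the row before left it, along the tool's axes as they then stand; what a row does not reach is not made up. A row lasts 1/8 s, in which the tool goes at most 62.5 mm and 10.7 degrees, less where a joint would pass 70% of its speed; a pose out of reach is approached as far as the arm can. A call with a number of a shift or a turn outside -1 to 1 is refused whole. A call with a gripper value outside its range is refused whole. The fingers move at their own pace and stop on an object; the grip force is fixed at half the most. Time passes only in rows, so rows that do not move let the fingers close. It gives the time, the measured TCP pose, the force, the opening and the grip force at its end, in the units of the state.
- env.observe(): the state, without advancing time (a new reading comes with each control period).
- optics.read_camera(name): name is "scene" or "top"; returns the picture (384x512x3 uint8, red, green, blue); there is no depth.
- optics.camera_info(name): a dict with "camera_matrix" (3x3 intrinsics, pixels), "eye" and "orientation" of the camera in the world. Camera axes: x right, y down, z forward; pixel columns grow to the right and rows downward; lengths in m; the calibration is good to about 2 mm. A picture is of the moment at which its call begins. camera_info takes no time and is no camera call.
- job.job_done(): hands the job in; it is judged then, once.
The state is a dict: "clock": time; "joint_positions": joint angles; "joint_velocities": joint speeds; "joint_torque": joint torques, N m; "tcp_pos": TCP position; "tcp_rot": TCP orientation; "force": force on the tool from outside, world axes, zero at the start; "ft_torque": the same for the moment, N m; "opening": finger opening in m; "finger_force": force on a finger pad.
Only numpy, scipy, OpenCV 4.12 (cv2) and the standard library are available. Lean on these libraries where they do the work, as an engineer would, in place of code of your own. Each camera call takes 0.05 s, during which the arm holds its last target. There are 200 camera calls.

TASK

Stand the silver pendant in the brass cradle between the pads of the bench pliers and let go of it. Then squeeze the two red handles together until you feel the loose back go past its tight point and click in, stop squeezing there (pressing on much harder dents the silver), and let the handles spring open again, leaving the pendant standing in the cradle. Leave the brass pendant, the dish and the hammer where they are.

Things in the scene. Friction and masses are not known exactly. Their poses are not given: they have to be found in the camera images.
- pendant: Silver pendant to be closed, on edge in a notch of the dark wooden stand, bail up: round case 44 mm across, 10 mm thick, 80 g, 66 mm tall with its bail. Origin: lowest point of the rim, mid-thickness. x: level, along the face; y: disc axis, to the front (teal inlay); z: up. Front face at y +5 mm; outer face of the loose back at y -8.4 mm (-5.4 clicked in). In the pliers it may face either way.
- bail (a point): Middle of the bail, the flat strap loop on top of the silver pendant, 58 mm above the pendant's origin. The bail is 16 mm wide (pendant's x), 9 mm thick (y) and runs from 43 to 66 mm above the origin; the round case ends at 44 mm.
- back (a joint): How far the pendant's loose back (grey disc, 39 mm across) is pushed in, m: 0 loose, standing 3.4 mm proud of the case; 0.003 clicked in. It resists more and more, up to about 25 N at 0.5 mm, then gives and snaps home by itself. Let go before the give, it springs out again.
- stand: Dark wooden stand, fixed, 170 x 50 mm, with notches at x -42 and +42 mm along its length in which the two pendants stand on edge, their faces along the stand's x, lowest points 12 mm above the bench. Notch walls reach 26 mm above the bench. Origin: centre of its underside.
- pliers: Case-closing pliers pinned flat on a dark cast stand, fixed to the bench. Origin: on the bench under the upright pivot. x: from handles to jaws, y: left, z: up. Handles, jaws and pads lie 75 mm above the bench and swing level. Stand plate 12 mm thick, x -40 to +110, y -42 to +42 mm. Jaw arms and pads reach 86 mm above the bench; the spindle's brass knob reaches y +70 mm.
- rest (a point): Where the lowest point of the pendant's rim comes to lie: in the brass V-cradle between the pads, 53 mm above the bench, 67 mm ahead of the pivot, 2.5 mm right of the pliers' centre line. The V holds the rim in the pliers' x; the disc axis lies along the pliers' y: there the walls are 20 mm apart, 62 mm above the bench, and the cradle slides up to 7 mm either way on a weak centring spring.
- pads (a point): Point midway between the jaws' white round-nosed pads (22 mm across), 64 mm ahead of the pivot, 75 mm above the bench. Handles open, the pads' faces are 16 mm to either side of it, but the left (+y) one is screwed in on its brass spindle by 0 to 7 mm more: that differs each time and is not measured.
- grip_l (a point): Middle of the left red handle's grip: a round bar 12 mm thick along the pliers' x, 105 mm behind the pivot, 75 mm above the bench, free below. The red part runs 60 to 150 mm behind the pivot. Open, its axis is 27.5 mm left of the centre line: the pair measures 67 mm over the outsides. Squeeze the pair from outside, across the pliers' y.
- grip_r (a point): The same point on the right red handle, 27.5 mm right of the pliers' centre line when open.
- handle_l (a joint): Left handle's swing, rad: 0 sprung open, grows as it is squeezed inward, stop at 0.21. Its pad moves 0.6 times as far as the grip. Its spring takes 3 N at the grip at first, 6 N when closed. With the pendant in, about 25 N on each handle brings the back to the give, at 0.09 to 0.19 rad depending on the spindle; then the force falls to about half. Over 32 N at the grip dents the pendant.
- handle_r (a joint): Right handle's swing, rad, likewise. The two handles swing independently, each on its own spring.
- brass_pendant: Finished brass pendant with a dark red inlay, same size, in the stand's other notch. Bystander. Origin and axes as the silver one's.
- dish: White ceramic dish, 72 mm across, 28 mm tall. Bystander. Origin: centre of its underside.
- hammer: Small hammer lying on the bench, 220 mm long. Bystander. Origin: under the middle of its length.
Mind the look-alikes: they are no part of the job. Leave any blue look-alike of the pendant alone.

How it is judged:
On the way, in this order (a step that is already met when the one before it is completed fails the run):
1. the pendant stands in the brass cradle, let go, its back still loose (distance between pendant and rest below 0.008 m and angle between pendant's own z axis and vertical below 0.25 rad and angle between the y axis of pendant and the y axis of pliers, either way round below 0.3 rad and contact force between the fingers and pendant below 0.1 N and value of joint back below 0.0008 m), for 0.3 s.
2. the back clicks in while both handles are squeezed (value of joint back above 0.0022 m and value of joint each of handle_l, handle_r above 0.05 rad and distance between pendant and rest below 0.012 m), for 0.1 s.
At the end, for the whole second after the job is handed in: The back is clicked in (pushed in by over 2.2 mm), the pendant stands in the cradle (lowest point within 10 mm of the rest point, leaning less than 0.25 rad) and is still, and both handles have sprung open (below 0.03 rad) (value of joint back above 0.0022 m and distance between pendant and rest below 0.01 m and angle between pendant's own z axis and vertical below 0.25 rad and value of joint each of handle_l, handle_r below 0.03 rad and linear speed of pendant below 0.02 m/s); the robot touches nothing.
It fails at once if the pads press the pendant with more than 36 N and dent it (contact force between any of handle_l, handle_r and pendant above 36 N).
It fails at once if the brass pendant, the dish or the hammer is moved by more than 20 mm (distance of any of brass_pendant, dish, hammer from where it was at the start of the episode above 0.02 m).
It also fails if it takes over 54 s, if anything falls off the work surface, if the arm or the gripper's body presses on something with over 40 N, if the wrist force passes 120 N, or if a joint passes its speed limit or range.

## Working session

There is one attempt and no reset: what is moved stays moved. The work goes in short steps, Python scripts to look and compute and a shell command to move; the robot and the scene stay as the last step left them, time stands still between calls to the robot, and variables do not carry over. Pictures are saved under pics/ and viewed, at most 10 in all, crops included, and the job is handed in when it is done.

```bash
ls; mkdir -p pics
python3 - <<'E'
from bench import env, optics, job
import cv2,numpy as np
for n in("scene","top"):
    im=optics.read_camera(n); cv2.imwrite(f"pics/{n}0.png",cv2.resize(im[:,:,::-1],(800,600),interpolation=cv2.INTER_CUBIC)); np.save(n+"0.npy",im)
    i=optics.camera_info(n); print(n,i)
print(env.observe(), env.nose_length)
E
```

```text
pics
scene {'camera_matrix': array([[396.91052735,   0.        , 252.29665115],
       [  0.        , 396.91052735, 190.93008591],
       [  0.        ,   0.        ,   1.        ]]), 'eye': array([1.08551041, 0.65391058, 0.68963618]), 'orientation': array([-2.19274789,  0.00360469,  2.43141714])}
top {'camera_matrix': array([[404.49506926,   0.        , 250.62967441],
       [  0.        , 404.49506926, 186.79707751],
       [  0.        ,   0.        ,   1.        ]]), 'eye': array([ 0.32155615, -0.01912174,  1.22453288]), 'orientation': array([-2.9449382 , -0.01141599, -1.55518264])}
{'clock': 0.1, 'joint_positions': array([-1.06641156e+00,  3.85489536e-01,  6.74684119e-03, -4.04986129e-04,
       -1.19403360e+00, -2.58598421e-01]), 'joint_velocities': array([ 1.44143864e-03, -2.26222698e-03,  2.01507796e-03,  9.93455652e-04,
        6.83054614e-04, -6.24448506e-05]), 'joint_torque': array([-6.65426728e-05, -3.91690314e+01,  1.87936467e+01,  4.23198581e+00,
        1.34654786e-02, -7.20559501e-05]), 'tcp_pos': array([ 0.15195212, -0.60570764,  0.23556135]), 'tcp_rot': array([ 3.13958227e+00, -1.42561474e-04, -2.89595554e+00]), 'force': array([-0.3362129 , -0.21131304,  0.23654985]), 'ft_torque': array([ 0.03567047, -0.01927331, -0.03053483]), 'finger_force': 0.0, 'opening': 0.08706263357237476} 0.014
```

View pics/top0.png

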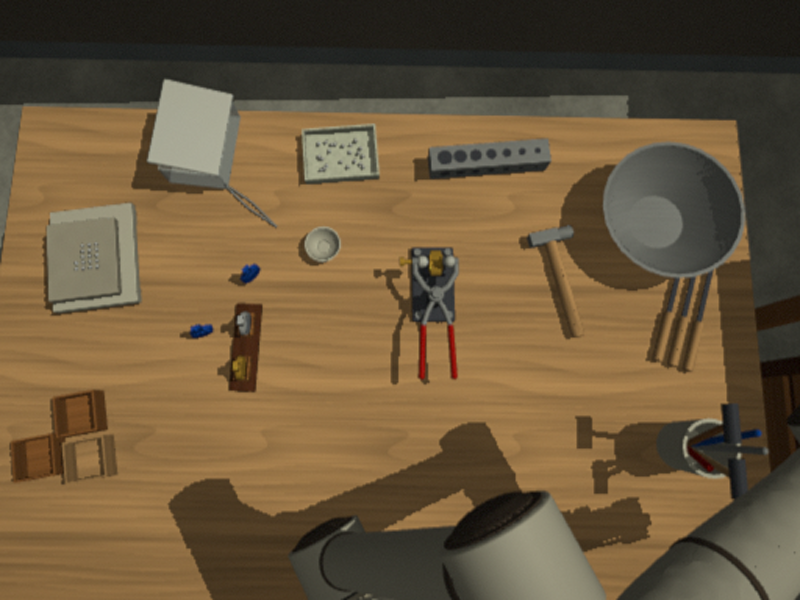

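View pics/scene0.png

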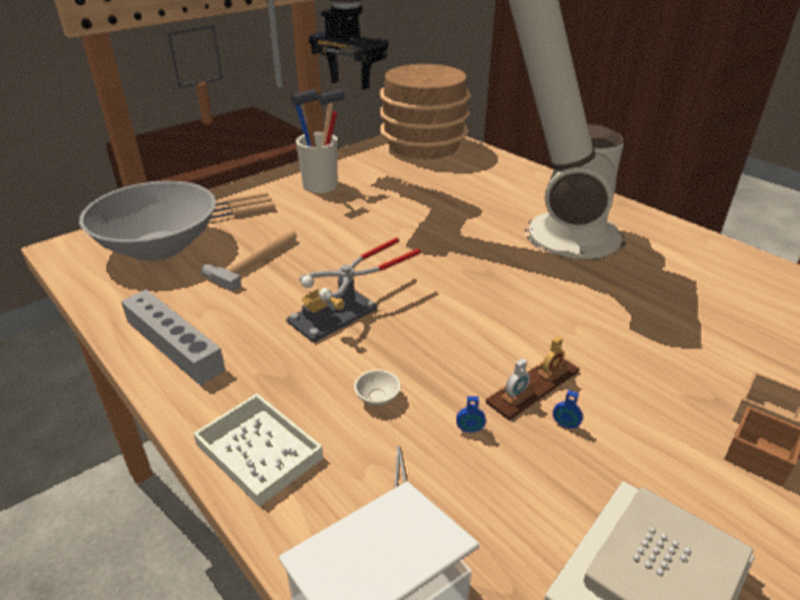

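```bash
cat > h.py <<'E'
import numpy as np,cv2
from scipy.spatial.transform import Rotation as Ro
from bench import env,optics,job
def ray(n,uv):
    i=optics.camera_info(n);K=i["camera_matrix"];R=Ro.from_euler('xyz',i["orientation"]).as_matrix()
    d=R@np.linalg.inv(K)@np.array([uv[0],uv[1],1.]);return i["eye"],d/np.linalg.norm(d)
def plane(n,uv,z):
    e,d=ray(n,uv);return e+d*(z-e[2])/d[2]
def tri(a,b):
    (e1,d1),(e2,d2)=ray("top",a),ray("scene",b)
    s=np.linalg.lstsq(np.c_[d1,-d2],e2-e1,rcond=None)[0];p,q=e1+s[0]*d1,e2+s[1]*d2
    return (p+q)/2,np.linalg.norm(p-q)
def proj(n,P):
    i=optics.camera_info(n);R=Ro.from_euler('xyz',i["orientation"]).as_matrix()
    c=i["camera_matrix"]@(R.T@(np.array(P)-i["eye"]));return c[:2]/c[2]
E
python3 - <<'E'
from h import *
t=np.load("top0.npy");s=np.load("scene0.npy")
def crop(im,x,y,w,h,W,H): return cv2.resize(im[y:y+h,x:x+w,::-1],(W,H),interpolation=cv2.INTER_CUBIC)
a=crop(t,140,185,40,70,228,400) ; b=crop(t,245,150,60,100,240,400); c=crop(s,300,205,80,70,320,280)
out=np.zeros((600,800,3),np.uint8);out[:400,:228]=a;out[:400,230:470]=b;out[:280,475:795]=c
d=crop(s,180,140,100,80,320,256);out[300:556,475:795]=d
cv2.imwrite("pics/c.png",out)
for n,im in(("top",t),("scene",s)):
    h=cv2.cvtColor(im,cv2.COLOR_RGB2HSV)
    m=(((h[...,0]<5)|(h[...,0]>174))&(h[...,1]>180)&(h[...,2]>90)).astype(np.uint8)
    k,l,st,ce=cv2.connectedComponentsWithStats(m)
    for j in range(1,k):
        if st[j,4]>25:
            ys,xs=np.nonzero(l==j);v=cv2.fitLine(np.c_[xs,ys].astype(np.float32),cv2.DIST_L2,0,.01,.01).ravel()
            P=plane(n,ce[j],.077);Q=plane(n,ce[j]+10*v[:2],.077)
            print(n,st[j],ce[j],P,np.degrees(np.arctan2(*(Q-P)[1::-1])))
h=cv2.cvtColor(t,cv2.COLOR_RGB2HSV)
E
```

```text
top [269 208   3  34  98] [270.02040816 225.14285714] [ 0.44029433 -0.08546604  0.077     ] 0.1520763414193637
top [287 208   5  34  93] [289.22580645 224.20430108] [ 0.4438825  -0.14008883  0.077     ] -175.43152492521193
scene [209  72   6  20  39] [211.51282051  80.74358974] [ 0.12960681 -0.73195508  0.077     ] -130.91608667315174
scene [232 153  23  12  53] [242.83018868 158.54716981] [ 0.4430229  -0.14011424  0.077     ] -175.99938611863755
scene [243 160  26  12  64] [255.203125 165.671875] [ 0.44145272 -0.08556517  0.077     ] 178.63474655271324
```

View pics/c.png

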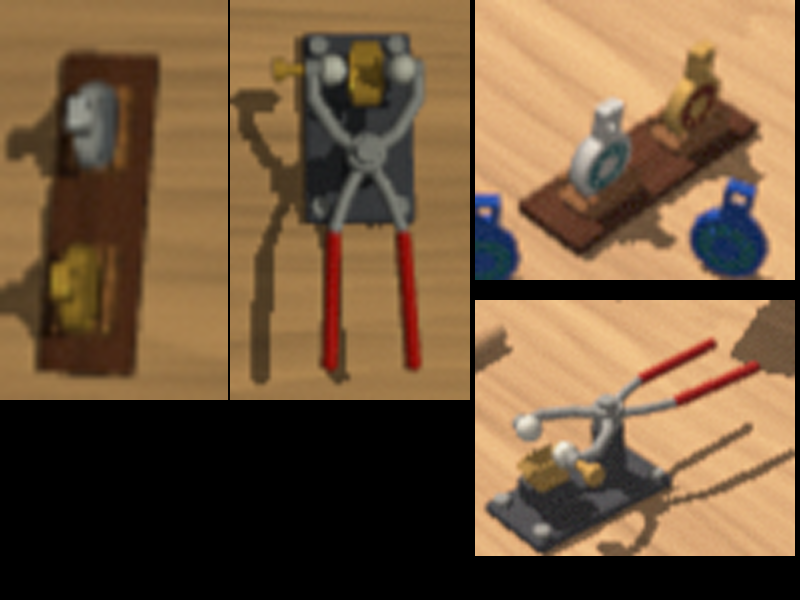

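Run:
```python
from h import *
B=lambda x,y:np.array([245+(x-230)/4,150+y/4])-.4
A=lambda x,y:np.array([140+x/5.7,185+y/5.714])-.4
C=lambda x,y:np.array([300+(x-475)/4,205+y/4])-.4
D=lambda x,y:np.array([180+(x-475)/3.2,140+(y-300)/3.2])-.4
ang=lambda p,q:np.degrees(np.arctan2(*(q-p)[1::-1]))
pl=[plane("top",B(*c),.012) for c in((303,34),(411,34),(415,222),(301,222))]
print("plate",*[p[:2] for p in pl],np.mean(pl,0),ang(pl[3],pl[0]),ang(pl[2],pl[1]),ang(pl[1],pl[0])-90,ang(pl[2],pl[3])-90)
print("pivot",plane("top",B(368,150),.09))
print("cradle",plane("top",B(367,73),.062))
print("padL",tri(B(333,69),D(566,455)),"padR",tri(B(402,67),D(528,427)))
st=[plane("top",A(*c),.015) for c in((62,52),(160,55),(133,376),(38,372))]
print("stand",*[p[:2] for p in st],np.mean(st,0),ang(st[3],st[0]),ang(st[2],st[1]),ang(st[1],st[0])-90,ang(st[2],st[3])-90)
print("bail",tri(A(80,115),C(608,120)),plane("top",A(80,115),.07),plane("scene",C(608,120),.07))
print("disc",plane("scene",C(601,162),.034), "brassdisc",plane("scene",C(693,101),.034))
```

```text
plate [ 0.65475641 -0.06567412] [ 0.6563278  -0.14950687] [ 0.50891734 -0.15204878] [ 0.50741661 -0.06558872] [ 0.58185454 -0.10820462  0.012     ] -0.033212350315409866 0.9878963889926716 1.073845476560436 0.9944129617898483
pivot [ 0.5483515  -0.11003275  0.09      ]
cradle [ 0.61204849 -0.11142816  0.062     ]
padL (array([ 0.61054574, -0.08497554,  0.07616101]), np.float64(0.0013210096627565952)) padR (array([ 0.61289356, -0.13578115,  0.07944176]), np.float64(0.0005626237406118561))
stand [0.535977   0.27395075] [0.53528051 0.22189171] [0.3668451  0.22647095] [0.36809614 0.27561541] [0.45154969 0.24948221 0.015     ] -0.5681088618973812 -1.557314555073094 -0.7665060575909877 -1.458231857338859
bail (array([0.49432091, 0.25012465, 0.06813722]), np.float64(0.00046134545963260346)) [0.49418303 0.24950719 0.07      ] [0.4959304  0.25150057 0.07      ]
disc [0.49368423 0.24957197 0.034     ] brassdisc [0.40805971 0.25130217 0.034     ]
```

```bash
python3 -m inch '[[1,[0,0,0],[0,0,0.084]],[1,[0,0,0],[0,0,0.084]],[1,[-0.2,0.4,0],[0,0,0]],[1,[-0.2,0.4,0],[0,0,0]],[1,[-0.2,0.4,0],[0,0,0]],[1,[-0.2,0.4,0],[0,0,0]],[1,[-0.2,0.4,0],[0,0,0]],[1,[-0.2,0.4,0],[0,0,0]],[1,[-0.2,0.4,0],[0,0,0]],[1,[-0.2,0.4,0],[0,0,0]]]'
```

```text
clock: 1.35
tcp_pos: [0.3513, -0.224, 0.2365]
tcp_rot: [3.141, 0.0, 3.123]
force: [0.4, -0.2, 0.5]
opening: 0.0866
finger_force: 0.0
```

```bash
python3 -m inch '[[1,[-0.124,0.441,0.05],[0,0,0]],[1,[-0.124,0.441,0.05],[0,0,0]],[1,[-0.124,0.441,0.05],[0,0,0]],[1,[-0.124,0.441,0.05],[0,0,0]],[1,[-0.124,0.441,0.05],[0,0,0]],[1,[-0.124,0.441,0.05],[0,0,0]],[1,[-0.124,0.441,0.05],[0,0,0]],[1,[-0.124,0.441,0.05],[0,0,0]],[1,[-0.124,0.441,0.05],[0,0,0]],[1,[0,0,0],[0,0,0]]]'
python3 - <<'E'
from h import *
t=optics.read_camera("top");s=optics.read_camera("scene");print(env.observe()["tcp_pos"])
a=cv2.resize(t[150:260,110:210,::-1],(400,440),interpolation=cv2.INTER_CUBIC);b=cv2.resize(s[165:275,280:380,::-1],(400,440),interpolation=cv2.INTER_CUBIC)
cv2.imwrite("pics/d.png",np.hstack([a,b]))
E
```

```text
clock: 2.6
tcp_pos: [0.4939, 0.251, 0.1809]
tcp_rot: [-3.14, -0.001, 3.127]
force: [-0.6, -0.2, -0.4]
opening: 0.087
finger_force: 0.0
[0.49293991 0.24802946 0.18162479]
```

View pics/d.png

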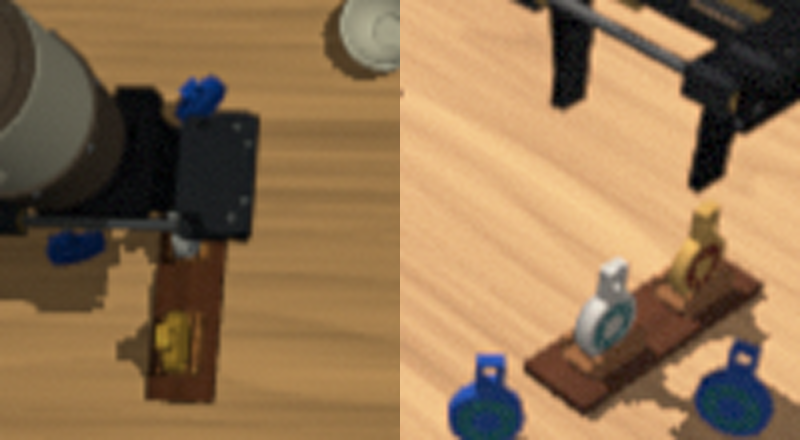

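Run:
```python
from h import *
t=np.load("top0.npy");h=cv2.cvtColor(t,cv2.COLOR_RGB2HSV)
m=((h[...,0]>105)&(h[...,0]<130)&(h[...,1]>150)&(h[...,2]>60)).astype(np.uint8)
k,l,st,ce=cv2.connectedComponentsWithStats(m)
for j in range(1,k):
    if st[j,4]>25: print(st[j],plane("top",ce[j],.03), plane("top",st[j,:2],.03),plane("top",st[j,:2]+st[j,2:4],.03))
F=lambda x,y:(280+(x-400)/4-.4,165+y/4-.4)
print([plane("scene",F(*q),.167) for q in((568,106),(702,188))])
```

```text
[155 170  11  11  74] [0.59312684 0.24647338 0.03      ] [0.60641807 0.2613176  0.03      ] [0.5729864  0.22617215 0.03      ]
[122 208  14   8  63] [0.47979194 0.33244202 0.03      ] [0.48872014 0.3518711  0.03      ] [0.46557331 0.30874723 0.03      ]
[array([0.49398536, 0.20291073, 0.167     ]), array([0.4969839 , 0.29829899, 0.167     ])]
```

```bash
python3 -m inch '[[0.5,[0,0,0],[0,0,0]],[0.5,[0,0,0],[0,0,0]],[0.5,[0,0,0.225],[0,0,0]],[0.5,[0,0,0.225],[0,0,0]],[0.5,[0,0,0.225],[0,0,0]],[0.5,[0,0,0.225],[0,0,0]],[0.5,[0,0,0],[0,0,0]]]'
python3 - <<'E'
from h import *
s=optics.read_camera("scene");print(env.observe()["tcp_pos"])
b=cv2.resize(s[195:275,290:390,::-1],(500,400),interpolation=cv2.INTER_CUBIC)
cv2.imwrite("pics/e.png",b)
E
```

```text
clock: 3.58
tcp_pos: [0.4924, 0.2465, 0.0732]
tcp_rot: [-3.139, -0.003, 3.122]
force: [-0.3, -1.1, 1.4]
opening: 0.0439
finger_force: 0.0
[0.49349199 0.24736539 0.07462853]
```

View pics/e.png

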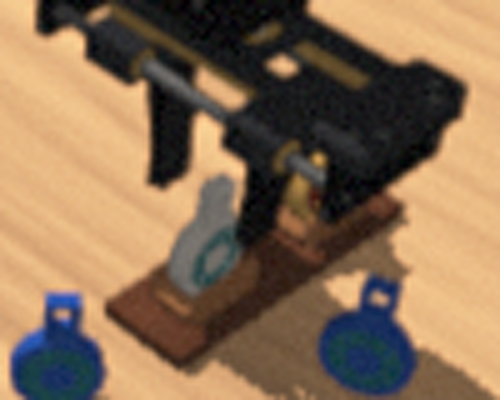

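```bash
python3 -m inch '[[0,[0,0,0],[0,0,0]],[0,[0,0,0],[0,0,0]],[0,[0,0,0],[0,0,0]],[0,[0,0,0],[0,0,0]],[0,[0,0,0],[0,0,0]]]';python3 -m inch '[[0,[0,0,-0.05],[0,0,0]],[0,[0,0,-0.15],[0,0,0]],[0,[0,0,-0.3],[0,0,0]],[0,[0,0,-0.4],[0,0,0]],[0,[0,0,-0.2],[0,0,0]]]'
```

```text
clock: 4.25
tcp_pos: [0.4937, 0.2483, 0.0748]
tcp_rot: [3.141, 0.0, 3.124]
force: [-0.4, 0.2, 0.9]
opening: 0.0086
finger_force: 30.0
clock: 4.88
tcp_pos: [0.4942, 0.2484, 0.2096]
tcp_rot: [3.139, 0.003, 3.124]
force: [-0.3, -0.4, -1.8]
opening: 0.0085
finger_force: 30.0
```

```bash
python3 -m inch '[[0,[-0.07,-0.2,0],[0,0,0]],[0,[-0.13,-0.37,0],[0,0,0]],[0,[-0.14,-0.4,0],[0,0,0]],[0,[-0.14,-0.4,0],[0,0,0]],[0,[-0.14,-0.4,0],[0,0,0]],[0,[-0.14,-0.4,0],[0,0,0]],[0,[-0.14,-0.4,0],[0,0,0]],[0,[-0.1,-0.28,0],[0,0,0]],[0,[-0.05,-0.13,0],[0,0,-0.024]],[0,[0,0,0],[0,0,0]]]'
python3 -m inch '[[0,[0,0,0.1],[0,0,0]],[0,[0,0,0.1],[0,0,0]],[0,[0,0,0],[0,0,0]],[0,[0,0,0],[0,0,0]]]'
python3 - <<'E'
from h import *
t=optics.read_camera("top");s=optics.read_camera("scene");print(env.observe()["tcp_pos"])
np.save("t1.npy",t);np.save("s1.npy",s)
b=cv2.resize(s[110:220,170:270,::-1],(500,550),interpolation=cv2.INTER_CUBIC)
a=cv2.resize(t[130:240,240:300,::-1],(300,550),interpolation=cv2.INTER_CUBIC)
cv2.imwrite("pics/f.png",np.hstack([a,b]))
E
```

```text
clock: 6.12
tcp_pos: [0.6128, -0.113, 0.2061]
tcp_rot: [3.142, -0.001, -3.125]
force: [0.6, 0.2, -1.2]
opening: 0.0088
finger_force: 30.0
clock: 6.62
tcp_pos: [0.6131, -0.1114, 0.1826]
tcp_rot: [-3.141, -0.0, -3.121]
force: [0.3, 0.2, -1.7]
opening: 0.0085
finger_force: 30.0
[ 0.61334769 -0.11152644  0.18300524]
```

View pics/f.png

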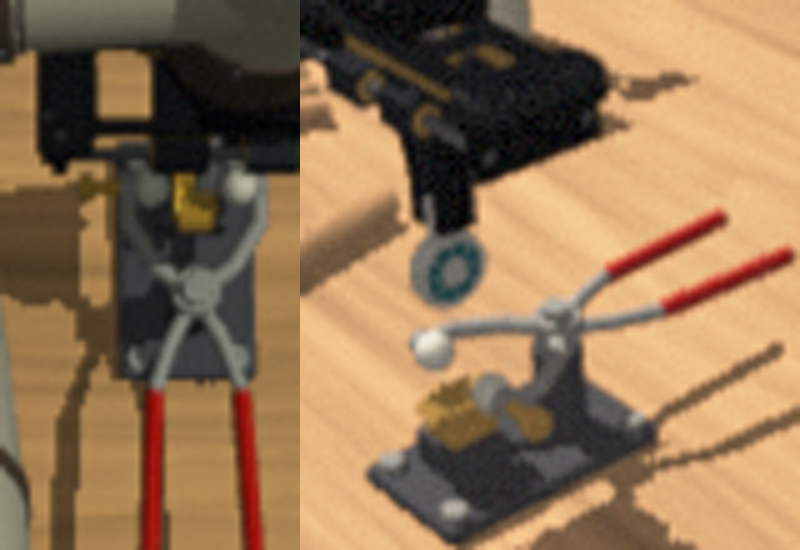

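Run:
```python
from h import *
t=np.load("t1.npy");s=np.load("s1.npy")
h=cv2.cvtColor(s,cv2.COLOR_RGB2HSV)
m=((h[...,0]>75)&(h[...,0]<105)&(h[...,1]>70)).astype(np.uint8);m[:,:180]=0;m[:,220:]=0;m[:140]=0;m[185:]=0
e=cv2.fitEllipse(cv2.findContours(m,0,1)[0][0] if 1 else 0);ys,xs=np.nonzero(m);print(e,len(xs),xs.min(),xs.max(),ys.min(),ys.max())
c=np.array([(xs.min()+xs.max())/2,(ys.min()+ys.max())/2])
print("disc front",plane("scene",e[0],.1425),plane("scene",c,.1425))
G=lambda x,y:np.array([170+(x-300)/5,110+y/5])-.4
T=lambda x,y:np.array([240+x/5,130+y/5])-.4
print("padL",plane("scene",G(490,390),.075),plane("top",T(149,186),.075))
print("padR",plane("scene",G(435,348),.075),plane("top",T(241,184),.075))
print("pivot",tri(T(195,286),G(558,315)))
for q in((0.442,-.1128),):print(1)
```

```text
((200.21029663085938, 164.07110595703125), (6.9732818603515625, 10.063953399658203), 31.577116012573242) 54 192 212 140 169
disc front [ 0.61363097 -0.10683364  0.1425    ] [ 0.58180854 -0.14444833  0.1425    ]
padL [ 0.60897756 -0.08820964  0.075     ] [ 0.61145425 -0.08269679  0.075     ]
padR [ 0.6084434  -0.14136574  0.075     ] [ 0.61365849 -0.13663428  0.075     ]
pivot (array([ 0.5487868 , -0.10802307,  0.08796572]), np.float64(0.0021647653816725195))
1
```

```bash
python3 -m inch '[[0,[-0.015,0.01,0.1],[0,0,0]],[0,[0,0,0.1],[0,0,0]],[0,[0,0,0.1],[0,0,0]],[0,[0,0,0.1],[0,0,0]],[0,[0,0,0.06],[0,0,0]],[0,[0,0,0.03],[0,0,0]],[0,[0,0,0],[0,0,0]],[0,[0,0,0],[0,0,0]]]'
python3 - <<'E'
from h import *
t=optics.read_camera("top");s=optics.read_camera("scene");print(env.observe()["tcp_pos"],env.observe()["force"])
b=cv2.resize(s[110:220,170:270,::-1],(500,550),interpolation=cv2.INTER_CUBIC)
a=cv2.resize(t[130:240,240:300,::-1],(300,550),interpolation=cv2.INTER_CUBIC)
cv2.imwrite("pics/g.png",np.hstack([a,b]))
E
```

```text
clock: 7.72
tcp_pos: [0.6151, -0.1106, 0.1243]
tcp_rot: [-3.141, 0.001, -3.122]
force: [0.1, 0.4, -0.3]
opening: 0.0086
finger_force: 30.0
[ 0.61508513 -0.11051198  0.12423237] [-0.80095071 -0.19776805 -1.14554267]
```

View pics/g.png

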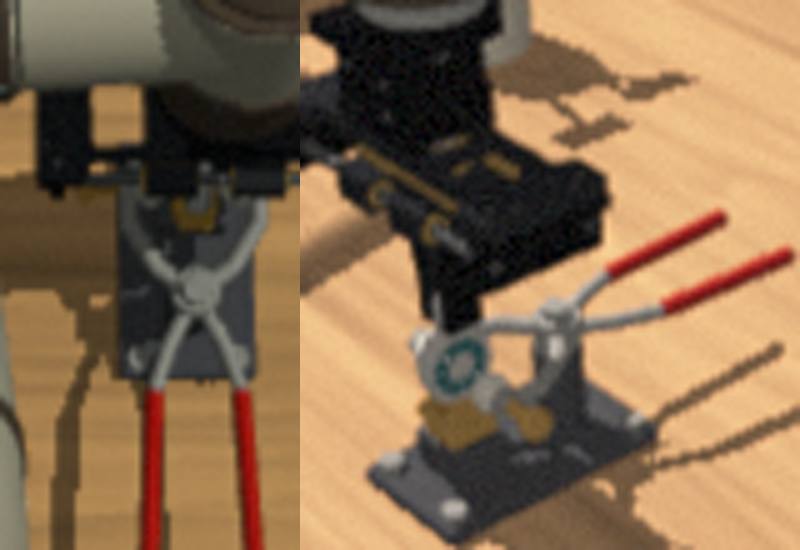

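```bash
python3 -m inch '[[0,[0,0,0.03],[0,0,0]],[0,[0,0,0.02],[0,0,0]],[0,[0,0,0.015],[0,0,0]],[0,[0,0,0],[0,0,0]],[0,[0,0,0],[0,0,0]]]'
```

```text
clock: 8.45
tcp_pos: [0.6148, -0.1106, 0.1163]
tcp_rot: [-3.141, 0.0, -3.122]
force: [-1.4, 0.3, 2.4]
opening: 0.0088
finger_force: 30.0
```

```bash
python3 -m inch '[[0.15,[0,0,0.005],[0,0,0]],[0.3,[0,0,0],[0,0,0]],[0.4,[0,0,0],[0,0,0]],[0.4,[0,0,0],[0,0,0]],[0.4,[0,0,-0.1],[0,0,0]],[0.4,[0,0,-0.3],[0,0,0]],[0.4,[0,0,-0.4],[0,0,0]],[1,[0.3,0,-0.1],[0,0,0]],[1,[0.4,0,0],[0,0,0]],[1,[0.4,0,0],[0,0,0]]]'
python3 - <<'E'
from h import *
t=optics.read_camera("top");s=optics.read_camera("scene");print(env.observe()["tcp_pos"],env.observe()["force"])
np.save("t2.npy",t);np.save("s2.npy",s)
b=cv2.resize(s[110:220,170:270,::-1],(500,550),interpolation=cv2.INTER_CUBIC)
a=cv2.resize(t[130:240,240:300,::-1],(300,550),interpolation=cv2.INTER_CUBIC)
cv2.imwrite("pics/i.png",np.hstack([a,b]))
E
```

```text
clock: 9.7
tcp_pos: [0.4818, -0.1132, 0.2244]
tcp_rot: [-3.142, 0.002, -3.122]
force: [-0.3, 1.5, 0.4]
opening: 0.0571
finger_force: 0.0
[ 0.47837285 -0.11332857  0.22445432] [0.33452958 0.52489937 0.77700002]
```

View pics/i.png

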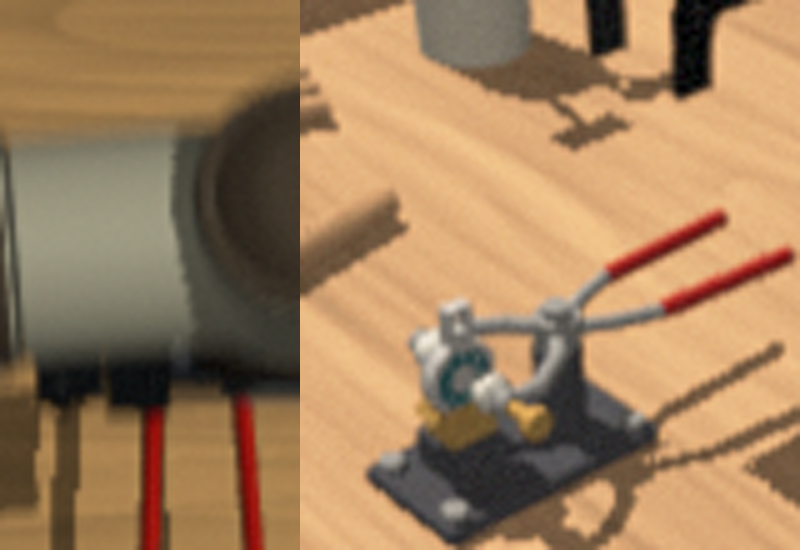

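```bash
python3 -m inch '[[1,[0.2,0.01,0],[0,0,0]],[1,[0.08,0.005,0],[0,0,0]],[1,[0,0,0],[0,0,0]],[1,[0,0,0.3],[0,0,0]],[1,[0,0,0.3],[0,0,0]],[1,[0,0,0],[0,0,0]],[1,[0,0,0],[0,0,0]]]'
python3 - <<'E'
from h import *
s=optics.read_camera("scene");print(env.observe()["tcp_pos"])
cv2.imwrite("pics/j.png",cv2.resize(s[70:190,190:310,::-1],(600,600),interpolation=cv2.INTER_CUBIC))
E
```

```text
clock: 10.68
tcp_pos: [0.4508, -0.112, 0.1525]
tcp_rot: [-3.141, 0.002, -3.121]
force: [-0.2, -0.3, 0.3]
opening: 0.0867
finger_force: 0.0
[ 0.45088233 -0.11200734  0.15280032]
```

View pics/j.png

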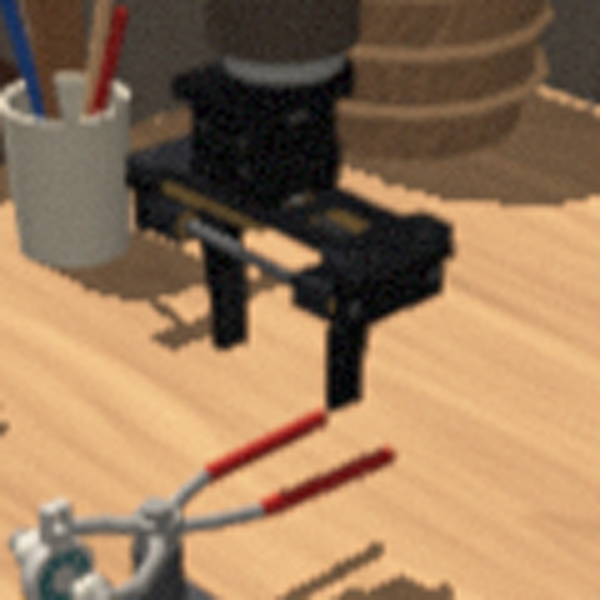

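```bash
python3 -m inch '[[1,[0.07,0,0.15],[0,0,0]],[1,[0,0,0.15],[0,0,0]],[1,[0,0,0.15],[0,0,0]],[1,[0,0,0.12],[0,0,0]],[1,[0,0,0.12],[0,0,0]],[1,[0,0,0],[0,0,0]],[0.85,[0,0,0],[0,0,0]],[0.8,[0,0,0],[0,0,0]],[0.8,[0,0,0],[0,0,0]]]'
```

```text
clock: 11.85
tcp_pos: [0.4412, -0.1121, 0.0691]
tcp_rot: [3.142, 0.001, -3.122]
force: [-0.0, -1.1, -0.3]
opening: 0.0713
finger_force: 0.0
```

```bash
python3 -m inch '[[0.77,[0,0,0],[0,0,0]],[0.74,[0,0,0],[0,0,0]],[0.71,[0,0,0],[0,0,0]],[0.68,[0,0,0],[0,0,0]],[0.68,[0,0,0],[0,0,0]],[0.68,[0,0,0],[0,0,0]]]';python3 -m inch '[[0.66,[0,0,0],[0,0,0]],[0.64,[0,0,0],[0,0,0]],[0.62,[0,0,0],[0,0,0]],[0.62,[0,0,0],[0,0,0]],[0.62,[0,0,0],[0,0,0]]]'
```

```text
clock: 12.6
tcp_pos: [0.4401, -0.1122, 0.0685]
tcp_rot: [-3.142, -0.002, -3.122]
force: [-2.5, -0.2, 6.4]
opening: 0.0592
finger_force: 4.0
clock: 13.22
tcp_pos: [0.4394, -0.1122, 0.0685]
tcp_rot: [-3.142, -0.003, -3.122]
force: [-3.0, -0.3, 6.9]
opening: 0.0541
finger_force: 4.8
```

```bash
python3 -m inch '[[0.6,[0,0,0],[0,0,0]],[0.58,[0,0,0],[0,0,0]],[0.58,[0,0,0],[0,0,0]]]';python3 -m inch '[[0.56,[0,0,0],[0,0,0]],[0.55,[0,0,0],[0,0,0]],[0.55,[0,0,0],[0,0,0]]]'
```

```text
clock: 13.6
tcp_pos: [0.4391, -0.1122, 0.0684]
tcp_rot: [-3.142, -0.004, -3.122]
force: [-3.9, 0.4, 6.7]
opening: 0.051
finger_force: 5.2
clock: 13.98
tcp_pos: [0.4388, -0.1122, 0.0683]
tcp_rot: [-3.142, -0.004, -3.122]
force: [-4.9, 0.4, 6.3]
opening: 0.0481
finger_force: 5.5
```

```bash
python3 -m inch '[[0.54,[0,0,0],[0,0,0]],[0.53,[0,0,0],[0,0,0]],[0.53,[0,0,0],[0,0,0]]]';python3 -m inch '[[0.52,[0,0,0],[0,0,0]],[0.51,[0,0,0],[0,0,0]],[0.51,[0,0,0],[0,0,0]]]'
```

```text
clock: 14.35
tcp_pos: [0.4387, -0.1122, 0.0683]
tcp_rot: [-3.142, -0.005, -3.122]
force: [-5.4, -0.6, 8.5]
opening: 0.0462
finger_force: 5.6
clock: 14.72
tcp_pos: [0.4385, -0.1123, 0.0682]
tcp_rot: [-3.142, -0.005, -3.122]
force: [-5.2, 0.4, 6.0]
opening: 0.0444
finger_force: 5.8
```

```bash
python3 -m inch '[[0.5,[0,0,0],[0,0,0]],[0.49,[0,0,0],[0,0,0]],[0.49,[0,0,0],[0,0,0]]]';python3 -m inch '[[0.48,[0,0,0],[0,0,0]],[0.47,[0,0,0],[0,0,0]],[0.47,[0,0,0],[0,0,0]]]'
```

```text
clock: 15.1
tcp_pos: [0.4384, -0.1123, 0.0682]
tcp_rot: [3.142, -0.005, -3.122]
force: [-5.9, -0.4, 6.6]
opening: 0.0425
finger_force: 5.9
clock: 15.48
tcp_pos: [0.4383, -0.1123, 0.0681]
tcp_rot: [3.142, -0.005, -3.122]
force: [-5.5, 0.0, 6.6]
opening: 0.0409
finger_force: 6.1
```

```bash
python3 -m inch '[[0.46,[0,0,0],[0,0,0]],[0.45,[0,0,0],[0,0,0]],[0.45,[0,0,0],[0,0,0]]]'
```

```text
clock: 15.85
tcp_pos: [0.4381, -0.1123, 0.0681]
tcp_rot: [3.142, -0.006, -3.123]
force: [-4.8, -0.2, 7.1]
opening: 0.0397
finger_force: 8.0
```

```bash
python3 -m inch '[[0.44,[0,0,0],[0,0,0]],[0.44,[0,0,0],[0,0,0]]]'
```

```text
clock: 16.1
tcp_pos: [0.4381, -0.1123, 0.0681]
tcp_rot: [3.142, -0.006, -3.122]
force: [-5.6, -1.0, 6.7]
opening: 0.0386
finger_force: 10.5
```

```bash
python3 -m inch '[[0.43,[0,0,0],[0,0,0]],[0.43,[0,0,0],[0,0,0]]]'
```

```text
clock: 16.35
tcp_pos: [0.438, -0.1123, 0.0681]
tcp_rot: [-3.142, -0.006, -3.122]
force: [-5.6, -0.6, 7.2]
opening: 0.0378
finger_force: 13.4
```

Force is rising; the pads are on the pendant. Finer steps now.

```bash
python3 -m inch '[[0.425,[0,0,0],[0,0,0]],[0.42,[0,0,0],[0,0,0]]]'; python3 -m inch '[[0.415,[0,0,0],[0,0,0]],[0.415,[0,0,0],[0,0,0]]]'
```

```text
clock: 16.6
tcp_pos: [0.4379, -0.1123, 0.0681]
tcp_rot: [-3.142, -0.006, -3.122]
force: [-6.0, 0.0, 7.1]
opening: 0.0368
finger_force: 16.3
clock: 16.85
tcp_pos: [0.4379, -0.1123, 0.0681]
tcp_rot: [-3.142, -0.006, -3.122]
force: [-6.5, -0.1, 6.8]
opening: 0.0365
finger_force: 18.2
```

```bash
python3 -m inch '[[0.41,[0,0,0],[0,0,0]],[0.41,[0,0,0],[0,0,0]]]'
```

```text
clock: 17.1
tcp_pos: [0.4379, -0.1123, 0.0681]
tcp_rot: [-3.142, -0.006, -3.122]
force: [-6.2, -0.7, 7.7]
opening: 0.0365
finger_force: 19.8
```

```bash
python3 -m inch '[[0.405,[0,0,0],[0,0,0]],[0.405,[0,0,0],[0,0,0]]]'
```

```text
clock: 17.35
tcp_pos: [0.4378, -0.1123, 0.0681]
tcp_rot: [-3.142, -0.006, -3.122]
force: [-6.0, 0.2, 7.2]
opening: 0.0353
finger_force: 21.3
```

```bash
python3 -m inch '[[0.4,[0,0,0],[0,0,0]],[0.4,[0,0,0],[0,0,0]]]'
```

```text
clock: 17.6
tcp_pos: [0.4378, -0.1123, 0.0681]
tcp_rot: [-3.142, -0.006, -3.122]
force: [-6.7, 0.9, 7.0]
opening: 0.0349
finger_force: 22.6
```

```bash
python3 -m inch '[[0.395,[0,0,0],[0,0,0]],[0.395,[0,0,0],[0,0,0]]]'
```

```text
clock: 17.85
tcp_pos: [0.4378, -0.1123, 0.0681]
tcp_rot: [-3.142, -0.007, -3.122]
force: [-6.3, 0.4, 8.4]
opening: 0.0346
finger_force: 20.1
```

```bash
python3 -m inch '[[0.395,[0,0,0],[0,0,0]],[0.395,[0,0,0],[0,0,0]]]'
```

```text
clock: 18.1
tcp_pos: [0.4378, -0.1123, 0.068]
tcp_rot: [-3.142, -0.006, -3.123]
force: [-5.8, -0.6, 6.7]
opening: 0.0348
finger_force: 8.6
```

```bash
python3 -m inch '[[0.39,[0,0,0],[0,0,0]],[0.39,[0,0,0],[0,0,0]]]'
```

```text
clock: 18.35
tcp_pos: [0.4377, -0.1123, 0.068]
tcp_rot: [-3.142, -0.007, -3.123]
force: [-6.1, -0.0, 7.0]
opening: 0.0342
finger_force: 9.8
```

```bash
python3 -m inch '[[0.385,[0,0,0],[0,0,0]],[0.385,[0,0,0],[0,0,0]]]'
```

```text
clock: 18.6
tcp_pos: [0.4377, -0.1123, 0.068]
tcp_rot: [-3.142, -0.007, -3.123]
force: [-6.1, -0.8, 7.1]
opening: 0.0337
finger_force: 11.2
```

```bash
python3 -m inch '[[0.42,[0,0,0],[0,0,0]],[0.45,[0,0,0],[0,0,0]],[0.5,[0,0,0],[0,0,0]],[0.55,[0,0,0],[0,0,0]],[0.6,[0,0,0],[0,0,0]],[0.66,[0,0,0],[0,0,0]],[0.72,[0,0,0],[0,0,0]],[0.78,[0,0,0],[0,0,0]],[1,[0,0,0],[0,0,0]],[1,[0,0,0],[0,0,0]]]'; python3 -m inch '[[1,[0,0,0],[0,0,0]],[1,[0,0,0],[0,0,0]],[1,[0,0,-0.1],[0,0,0]],[1,[0,0,-0.3],[0,0,0]],[1,[0,0,-0.3],[0,0,0]],[1,[0,0,-0.3],[0,0,0]],[1,[0,0,-0.2],[0,0,0]],[1,[0,0,0],[0,0,0]],[1,[0,0,0],[0,0,0]]]'
python3 - <<'E'
from h import *
s=optics.read_camera("scene");t=optics.read_camera("top");print(env.observe()["tcp_pos"],env.observe()["force"])
b=cv2.resize(s[130:220,180:270,::-1],(500,500),interpolation=cv2.INTER_CUBIC)
a=cv2.resize(t[140:250,250:310,::-1],(272,500),interpolation=cv2.INTER_CUBIC)
cv2.imwrite("pics/k.png",np.hstack([a,b]))
E
```

```text
clock: 19.85
tcp_pos: [0.4425, -0.1119, 0.0691]
tcp_rot: [3.141, 0.003, -3.121]
force: [0.2, -0.1, -0.7]
opening: 0.0804
finger_force: 0.0
clock: 20.98
tcp_pos: [0.4401, -0.1121, 0.2121]
tcp_rot: [3.141, -0.001, -3.122]
force: [0.7, -0.9, 0.0]
opening: 0.0869
finger_force: 0.0
[ 0.4400401  -0.11214351  0.2115121 ] [0.79979667 0.86251459 0.27222521]
```

View pics/k.png

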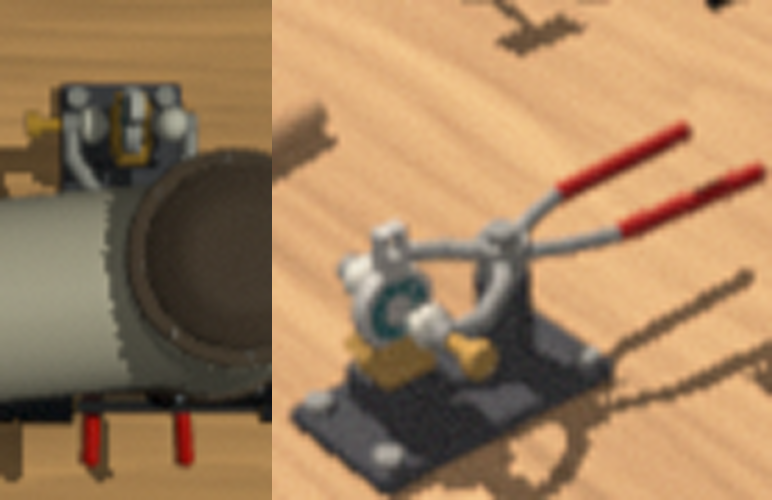

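The pendant stands upright in the cradle (scene crop ~(400,300)), handles are open, and the arm is clear.

```bash
python3 -c "
from bench import job
print(job.job_done())"
```

```text
the job is handed in; nothing more can be done
None
```

I handed the job in: the squeeze force fell from about 22.6 N to 8.6 N as the back clicked in, and the last picture shows the silver pendant upright in the cradle, both handles open and the arm clear. The judge's result was not shown.

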